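# Push a shelf tube home in its jig and snap the hold-down lever shut

## Robot

A 6-joint arm with a two-finger parallel gripper is mounted at the origin on the work surface. World frame = base frame: x ahead of the robot, y to its left, z up, the work surface at z = 0. Lengths are in m, angles in rad, forces in N, time in s.
With the tool pointing down it reaches from about 0.425 to 0.95 m from the base axis. Payload 3.5 kg.
Tool frame: the origin (TCP) lies midway between the tips of the shut fingers; the grasp point (between the pads) lies 19 mm behind it; z points along the fingers, y is the line along which they close (so a half turn about z gives the same grasp; the last joint's range is limited). The gripper opens to 85 mm and grips with 20 to 120 N. Pads are 22 mm wide; open, the fingers measure 114 mm over their backs; the gripper's body (76 mm by 85 mm) begins 54 mm behind the grasp point. The pads swing forward as they close: fully open they stand 13 mm farther back than shut.
Start: joints at [-1.352, 0.286, 1.577, -0, 1.279, -0.15], TCP at [0.243, -0.63, 0.192] pointing down, gripper open.
Joint ranges: [-2.77, 2.77], [-0.9, 2.22], [0.21, 2.48], [-1.53, 4.67], [0.24, 2.81], [-2.84, 2.84]. Speed limits (rad/s): [2.79, 2.79, 3.14, 3.14, 3.14, 3.14].

## Interface

Orientations are given as a unit quaternion [x, y, z, w].
In Python, from plant import ctrl gives the robot as it stands.
- The arm moves only by the tool arm_command, never from a script. Its argument "steps" is one flat list of numbers, 5 for each row, row after row: the opening in per cent of the stroke, from 0 (shut) to 100 (fully open), then the shift along the tool's x, y, z each as a share of 25 mm, from -1 to 1, then the turn about the tool's z as a share of 0.1 rad, from -1 to 1. In form: [grip, tx, ty, tz, spin, grip, tx, ty, tz, spin, ...]. A call has 1 to 8 rows; each row shifts and turns the commanded pose from where the row before left it, along the tool's axes as they then stand; what a row does not reach is not made up. A row lasts 1/12 s, in which the tool goes at most 41.7 mm and 7.16 degrees, less where a joint would pass 70% of its speed; a pose out of reach is approached as far as the arm can. A call with a number of a shift or a turn outside -1 to 1 is refused whole. A call with a gripper value outside its range is refused whole. The fingers move at their own pace and stop on an object; "squeeze" is the grip in N (left out, the last holds). Time passes only in rows, so rows that do not move let the fingers close. It gives the time, the measured TCP pose, the force, the opening and the grip force at its end, in the units of the state.
- ctrl.get_state(): the state, without advancing time (a new reading comes with each control period).
- ctrl.read_camera(name): name is "scene" or "top"; returns the picture (384x512x3 uint8, red, green, blue); there is no depth.
- ctrl.camera_model(name): a dict with "intrinsics" (3x3 intrinsics, pixels), "rvec" (rotation vector, rad) and "tvec" (3), from world to camera coordinates, as OpenCV has them. Camera axes: x right, y down, z forward; pixel columns grow to the right and rows downward; lengths in m; the calibration is good to about 2 mm. A picture is of the moment at which its call begins. camera_model takes no time and is no camera call.
- ctrl.sign_off(): hands the job in; it is judged then, once.
The state is a dict: "time": time; "qpos": joint angles; "dq": joint speeds; "joint_efforts": joint torques, N m; "eef_pos": TCP position; "tcp_rot": TCP orientation; "contact_force": force on the tool from outside, world axes, zero at the start; "wrist_torque": the same for the moment, N m; "opening": opening from 0.0 (shut) to 1.0 (fully open); "finger_force": force on a finger pad.
Only numpy, scipy, OpenCV 4.12 (cv2) and the standard library are available. Lean on these libraries where they do the work, as an engineer would, in place of code of your own. Each camera call takes 0.05 s, during which the arm holds its last target. There are 200 camera calls.

## Task

With the fingertips, push the brown shelf tube along its channel until its end sits against the yellow stop, then push the red-knobbed lever over past its centre so that it snaps shut and holds the tube down. Only push: do not lift the tube, shut the lever only once the tube is home, and leave everything else where it stands. Finish clear of everything.

Things in the scene. Friction and masses are not known exactly. Their poses are not given: they have to be found in the camera images.
- jig: clamping jig fixed to the table: plywood board 280 mm (x) by 380 mm (y), 18 mm thick, turned up to 0.3 rad. Origin: centre of its underside; z up. The tube's channel runs along jig y at x = 0, between two aluminium fences 16 mm high over the board (inner faces x = -22 and +22 mm, 12 mm thick, y 0 to 120 mm). From y = 0 towards -y there are no fences
- stop_face (a point): middle of the yellow stop block's face that the tube must meet (jig x 0, y +120 mm, 30.5 mm above the table). The block is 68 mm wide, 25 mm deep, 30 mm high above the board. Axes as the jig's
- lever_pin (a point): middle of the lever's hinge pin (jig x -60, y +50 mm, 65 mm above the table), which lies along jig y in a steel bracket on the robot's side of the channel. Bracket: 50 by 60 mm foot, two cheeks up to 73 mm above the table. Axes as the jig's
- tube: loose brown steel tube, 40 mm wide (jig x), 200 mm long (jig y), 25 mm high, about 0.4 kg, lying on the board between the fences with 2 mm play each side. Origin: centre of its underside, 18 mm above the table. It starts 30 to 70 mm short of the stop. Axes as the jig's
- tube_front (a point): middle of the tube's end face towards the stop, at half height; fully home it meets the stop at jig y = +120 mm
- tube_rear (a point): middle of the tube's other end face, at half height (30.5 mm above the table), clear of the fences: push here towards jig +y. Fully home it is at jig y = -80 mm
- knob (a point): centre of the lever's red ball knob, 26 mm across, 100 mm from the pin along the handle (12 mm steel rod for 55 mm, then an 18 mm thick red sleeve). Open, the handle leans to jig -x: knob at jig x -119, y +50 mm, 146 mm above the table. Shut, it leans to jig +x: knob at jig x about -10 mm, 152 mm above the table. In between it rises to 165 mm
- clamp (a joint): angle of the lever about its pin (rad): 0 = open, arm raised; about 1.15 = shut, pad on the tube; 1.2 = end of travel without a tube. Handle and arm are one rigid piece. An over-centre spring drives it away from the middle (0.575) to either end. Pushing the handle over near the knob takes 4 to 8 N towards jig +x; beyond about 0.7 it snaps shut by itself
- pad: the rubber foot, 18 mm across, under the end of the lever's arm, 60 mm from the hinge; shut, it presses on the top of the tube with about 7 N; it swivels by up to 0.1 rad. Origin: on the arm's centre line over the foot, 22 mm above the foot's underside
- tape_roll: a paper-coloured tape roll, 72 mm across and 40 mm high, lying flat on the board beyond the channel (jig +x side). Origin: centre of its underside. Leave it alone
- screwdriver: a screwdriver lying along the board beyond the channel (jig +x side). Leave it alone
- screw_jar: a small amber jar, 40 mm across and 45 mm high, on the board on the robot's side of the channel. Origin: centre of its underside. Leave it alone
- paint_can: a paint can, 80 mm across and 100 mm high, on the table to the right of the jig. Origin: centre of its underside. Leave it alone
- mug: a white mug, 80 mm across and 90 mm high, on the table to the right of the jig. Origin: centre of its underside. Leave it alone
- spray_oil: a blue oil bottle, 52 mm across and 170 mm high, on the table to the right of the jig. Origin: centre of its underside. Leave it alone
- hammer: a hammer lying on the table to the left of the jig. Leave it alone
Things that resemble listed ones, but are neither listed nor needed, are in the scene too. What is meant by the tube is not green, and is the larger of those in its own colour.

How it is judged:
On the way, in this order (a step that is already met when the one before it is completed fails the run):
1. the tube lies against the stop with the lever still open (y of tube_front in the frame of jig between 0.116 and 0.124 m and height (world z) of tube between 0.013 and 0.023 m and value of joint clamp below 0.3 rad), for 0.2 s.
2. the lever has snapped shut onto the tube, which is still home (y of tube_front in the frame of jig between 0.116 and 0.124 m and value of joint clamp above 1.05 rad and contact force between pad and tube above 1.5 N), for 0.2 s.
At the end, for the whole second after the job is handed in: the tube lies flat in its channel with its end within 4 mm of the stop, the lever is shut past 1.05 rad and at rest, and its pad presses on the tube with more than 1.5 N (all of step 2 and height (world z) of tube between 0.013 and 0.023 m and linear speed of pad below 0.02 m/s); the robot touches nothing.
It fails at once if the tube is lifted (over 10 mm) off the board (height (world z) of tube above 0.028 m).
It fails at once if the lever is shut before the tube is home (value of joint clamp above 0.7 rad and not (y of tube_front in the frame of jig between 0.116 and 0.124 m)).
It fails at once if a bystander is moved more than 25 mm (distance of any of tape_roll, screwdriver, screw_jar, paint_can, mug, spray_oil, hammer from where it was at the start of the episode above 0.025 m).
It also fails if it takes over 48 s, if anything falls off the work surface, if the arm or the gripper's body presses on something with over 40 N, if the wrist force passes 120 N, or if a joint passes its speed limit or range.

## Working session

There is one attempt and no reset: what is moved stays moved. The work goes in short steps, Python scripts to look and compute and a tool call to move; the robot and the scene stay as the last step left them, time stands still between calls to the robot, and variables do not carry over. Pictures are saved under pics/ and viewed, at most 10 in all, crops included, and the job is handed in when it is done.

Besides the shell and the picture viewer there is one more tool, called by a JSON object that holds its "name" and its "arguments". arm_command: Moves the arm, as the interface text tells. Its arguments: {"type":"object","properties":{"steps":{"type":"array","items":{"type":"number"}},"squeeze":{"type":"number"}},"required":["steps"]}

```bash
mkdir -p pics; ls; python3 - <<'E'
from plant import ctrl
import cv2
for n in("scene","top"):
    cv2.imwrite(f"pics/{n}0.png",ctrl.read_camera(n)[:,:,::-1])
    print(ctrl.camera_model(n))
print(ctrl.get_state())
E
```

```text
pics
{'intrinsics': array([[389.9410512 ,   0.        , 263.11444693],
       [  0.        , 389.9410512 , 187.1791286 ],
       [  0.        ,   0.        ,   1.        ]]), 'rvec': array([ 1.38456073,  2.023574  , -0.95782758]), 'tvec': array([ 0.15556472, -0.23270295,  1.55197071])}
{'intrinsics': array([[362.02478266,   0.        , 253.24375941],
       [  0.        , 362.02478266, 193.42788538],
       [  0.        ,   0.        ,   1.        ]]), 'rvec': array([ 2.14928984, -2.14373547,  0.14053694]), 'tvec': array([0.02856812, 0.57202311, 1.0801016 ])}
{'time': 0.1, 'qpos': array([-1.35199564e+00,  2.87100480e-01,  1.57801287e+00, -5.34631269e-07,
        1.27860477e+00, -1.50008184e-01]), 'dq': array([-0.00086821, -0.00267776, -0.0018853 , -0.00076055,  0.0013837 ,
        0.00027893]), 'joint_efforts': array([ 4.18808286e-04, -4.07297266e+01, -2.93698579e+01, -1.43907509e-04,
        3.44064072e-03, -1.09912779e-05]), 'eef_pos': array([ 0.24321586, -0.62894112,  0.19047959]), 'tcp_rot': array([ 9.83045059e-01,  1.83361070e-01, -3.68025109e-05, -1.06209373e-03]), 'contact_force': array([-0.10880009, -0.2892711 , -0.29560651]), 'wrist_torque': array([ 0.07633634, -0.00702478, -0.00544032]), 'finger_force': 0.0, 'opening': 1.0043935795329093}
```

View pics/top0.png

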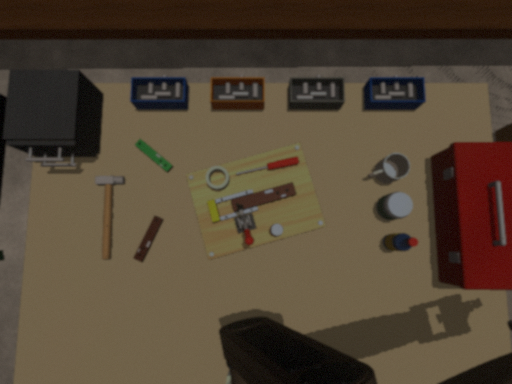

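View pics/scene0.png

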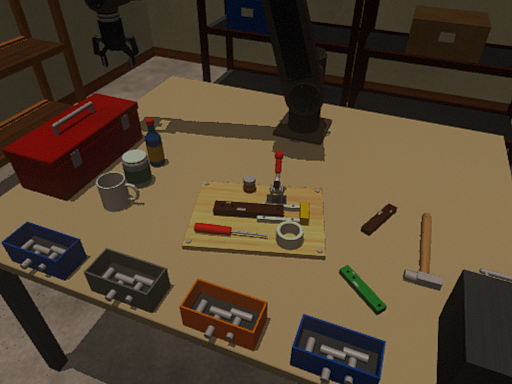

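The top view shows three tube-like things: brown at (265,197) in the channel, a shorter brown one at (148,238), and a green one at (154,155). The one in the channel fits, being brown and the larger. I'll confirm it in one enlarged crop and measure there.

```bash
python3 - <<'E'
import cv2
im=cv2.imread("pics/top0.png")[135:265,175:335]
cv2.imwrite("pics/crop1.png",cv2.resize(cv2.convertScaleAbs(im,alpha=1.5),None,fx=4.5,fy=4.5,interpolation=cv2.INTER_CUBIC))
E
```

```text
(no output)
```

View pics/crop1.png

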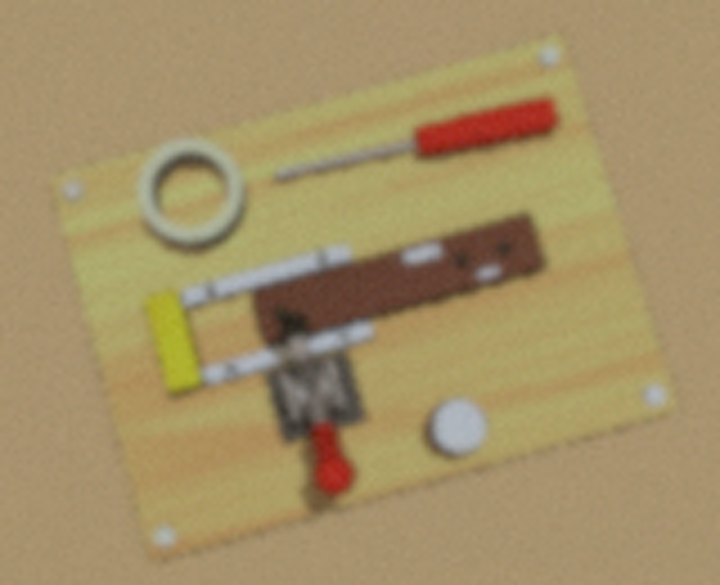

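The crop confirms the brown tube in the channel, with its rear end at crop (537,240) and its front at (258,317), short of the yellow stop. The board corners are at crop (52,180), (562,37), (675,410) and (152,560), and the red knob is at (333,475).

```bash
cat > h.py <<'E'
import numpy as np, cv2
from plant import ctrl
from scipy.optimize import least_squares
from scipy.spatial.transform import Rotation as R
def full(p,off=(175,135),s=4.5): return (np.array(p,float)+.5)/s-.5+np.array(off)
def cam(n): 
    m=ctrl.camera_model(n); return m["intrinsics"],m["rvec"],m["tvec"]
def ray(uv,z,n="top"):
    K,r,t=cam(n); Rm=cv2.Rodrigues(r)[0]; c=-Rm.T@t
    d=Rm.T@np.linalg.inv(K)@np.array([*uv,1.]); return c+d*(z-c[2])/d[2]
E
python3 - <<'E'
from h import *
J=np.array([[.14,.19,.018],[.14,-.19,.018],[-.14,-.19,.018],[-.14,.19,.018],[-.119,.05,.146]])
P=full([[52,180],[562,37],[675,410],[152,560],[333,475]])
W=np.array([ray(p,j[2]) for p,j in zip(P,J)])
def T(q,p): c,s=np.cos(q[2]),np.sin(q[2]); return p[:,:2]@np.array([[c,s],[-s,c]])+q[:2]
f=least_squares(lambda q:(T(q,J)-W[:,:2]).ravel(),[.5,0,0]); q=f.x
print("jig",q,"\nres mm",f.fun.reshape(-1,2)*1e3)
inv=lambda w:R.from_euler('z',-q[2]).apply(w-np.array([q[0],q[1],0]))
for n,p,z in [("rearA",(530,213),.043),("rearB",(545,268),.043),("frA",(255,290),.043),("frB",(262,345),.043),("stopA",(180,290),.048),("stopB",(200,385),.048),("jar",(458,427),.063)]:
    print(n,inv(ray(full(p),z)).round(4))
np.save("jig.npy",q)
s=ctrl.get_state(); print(R.from_quat(s["tcp_rot"]).as_matrix().round(3))
for n,p in dict(rear=(0,-.13),pre=(0,-.19),home=(0,-.08),knob=(-.119,.05),pin=(-.06,.05)).items(): print(n,T(q,np.array([[*p,0]])).round(4))
E
```

```text
jig [0.55493253 0.02553124 0.27856324] 
res mm [[ 2.36167592  2.96003442]
 [ 2.40589268 -0.74827903]
 [-1.43010608 -3.55103483]
 [-2.60192587  2.03558817]
 [-0.73553665 -0.69630873]]
rearA [ 0.0186 -0.1265  0.043 ]
rearB [-0.0208 -0.1255  0.043 ]
frA [0.0188 0.0696 0.043 ]
frB [-0.0189  0.0749  0.043 ]
stopA [0.032  0.1186 0.048 ]
stopB [-0.0341  0.1223  0.048 ]
jar [-0.109  -0.0365  0.063 ]
[[ 0.933  0.361 -0.   ]
 [ 0.361 -0.933  0.002]
 [ 0.    -0.002 -1.   ]]
rear [[ 0.5907 -0.0995]]
pre [[ 0.6072 -0.1571]]
home [[ 0.5769 -0.0514]]
knob [[0.4268 0.0409]]
pin [[0.4835 0.0571]]
```

{"name": "arm_command", "arguments": {"steps": [0, 0, 0, -1, 0.9, 0, 0, 0, -1, 0, 0, 0, 0, -1, 0, 0, 1, -0.74, 0, 0, 0, 1, -0.74, 0, 0, 0, 1, -0.74, 0, 0, 0, 1, -0.74, 0, 0, 0, 1, -0.74, 0, 0]}}

```text
time: 0.77
eef_pos: [0.3386, -0.5048, 0.266]
tcp_rot: [0.99, 0.139, -0.0, -0.001]
contact_force: [0.9, -0.4, 0.4]
opening: 0.002
finger_force: 0.0
```

{"name": "arm_command", "arguments": {"steps": [0, 1, -0.74, 0, 0, 0, 1, -0.74, 0, 0, 0, 1, -0.74, 0, 0, 0, 1, -0.74, 0, 0, 0, 1, -0.74, 0, 0, 0, 1, -0.74, 0, 0, 0, 1, -0.74, 0, 0, 0, 1, -0.74, 0, 0]}}

```text
time: 1.43
eef_pos: [0.4901, -0.3074, 0.2662]
tcp_rot: [0.99, 0.139, -0.0, -0.0]
contact_force: [-0.1, -0.9, -0.4]
opening: -0.004
finger_force: 0.0
```

{"name": "arm_command", "arguments": {"steps": [0, 1, -0.74, 0, 0, 0, 1, -0.74, 0, 0, 0, 1, -0.74, 0, 0, 0, 1, -0.74, 0, 0, 0, 1, -0.74, 0, 0, 0, 0, 0, 0, 0, 0, 0, 0, 0, 0]}}

```text
time: 2.02
eef_pos: [0.5846, -0.1842, 0.2659]
tcp_rot: [0.99, 0.14, -0.001, -0.0]
contact_force: [-0.2, 0.8, -0.5]
opening: -0.001
finger_force: 0.0
```

```bash
cat >> h.py <<'E'
def injig():
    s=ctrl.get_state(); q=np.load("jig.npy"); p=s["eef_pos"]
    M=R.from_euler('z',-q[2])
    print("t",round(s["time"],2),"TCP jig mm",(M.apply(p-[q[0],q[1],0])*1e3).round(1),"tool x,y in jig",M.apply(R.from_quat(s["tcp_rot"]).as_matrix()[:,0]).round(3),M.apply(R.from_quat(s["tcp_rot"]).as_matrix()[:,1]).round(3),"F jig",M.apply(s["contact_force"]).round(1),"open",round(s["opening"],2))
E
python3 -c "from h import *;injig()"
```

```text
t 2.02 TCP jig mm [ -29.1 -209.8  265.9] tool x,y in jig [ 1.     0.003 -0.001] [ 0.003 -1.    -0.001] F jig [ 0.   0.8 -0.5] open -0.0
```

{"name": "arm_command", "arguments": {"steps": [0, 0.58, -0.5, 1, 0, 0, 0.58, -0.5, 1, 0, 0, 0, 0, 1, 0, 0, 0, 0, 1, 0, 0, 0, 0, 1, 0, 0, 0, 0, 1, 0, 0, 0, 0, 1, 0, 0, 0, 0, 0, 0]}}

```text
time: 2.68
eef_pos: [0.6004, -0.1531, 0.085]
tcp_rot: [0.99, 0.138, -0.005, -0.003]
contact_force: [-0.6, -0.0, -0.8]
opening: 0.001
finger_force: 0.0
```

{"name": "arm_command", "arguments": {"steps": [0, 0, 0, 0.8, 0, 0, 0, 0, 0.8, 0, 0, 0, 0, 0.8, 0, 0, 0, 0, 0, 0, 0, 0, 0, 0, 0]}}

```text
time: 3.1
eef_pos: [0.6046, -0.1542, 0.0318]
tcp_rot: [0.99, 0.138, -0.001, -0.0]
contact_force: [0.4, -0.1, 1.1]
opening: -0.005
finger_force: 0.0
```

```bash
python3 -c "from h import *;injig()"
```

```text
t 3.1 TCP jig mm [  -1.6 -186.4   31.8] tool x,y in jig [ 1.    -0.001 -0.001] [-0.001 -1.    -0.001] F jig [ 0.3 -0.2  1.1] open -0.0
```

{"name": "arm_command", "arguments": {"steps": [0, 0.06, -0.5, 0, 0, 0, 0, -0.5, 0, 0, 0, 0, -0.3, 0, 0, 0, 0, -0.3, 0, 0, 0, 0, -0.3, 0, 0, 0, 0, -0.3, 0, 0, 0, 0, -0.3, 0, 0, 0, 0, -0.3, 0, 0]}}

```text
time: 3.77
eef_pos: [0.5873, -0.0851, 0.0318]
tcp_rot: [0.99, 0.139, 0.0, 0.0]
contact_force: [-0.3, -0.2, -0.1]
opening: -0.002
finger_force: 0.0
```

```bash
python3 -c "from h import *;injig()"
```

```text
t 3.77 TCP jig mm [   0.7 -115.2   31.8] tool x,y in jig [1. 0. 0.] [ 0. -1.  0.] F jig [-0.3 -0.1 -0.1] open -0.0
```

```bash
python3 - <<'E'
from h import *
im=ctrl.read_camera("scene")[:,:,::-1]; cv2.imwrite("pics/s1.png",im)
a=ctrl.read_camera("top")[:,:,::-1]; cv2.imwrite("pics/t1.png",a)
k=lambda i,s:cv2.resize(cv2.convertScaleAbs(i,alpha=1.5),s,interpolation=cv2.INTER_CUBIC)
cv2.imwrite("pics/c1.png",np.vstack([k(im[130:260,180:340],(480,390))[60:330],k(a[150:250,180:340],(480,300))]))
injig()
E
```

```text
t 3.87 TCP jig mm [   0.5 -114.7   31.5] tool x,y in jig [ 1.     0.001 -0.001] [ 0.001 -1.    -0.001] F jig [-0.5 -0.4 -0.2] open -0.0
```

View pics/c1.png

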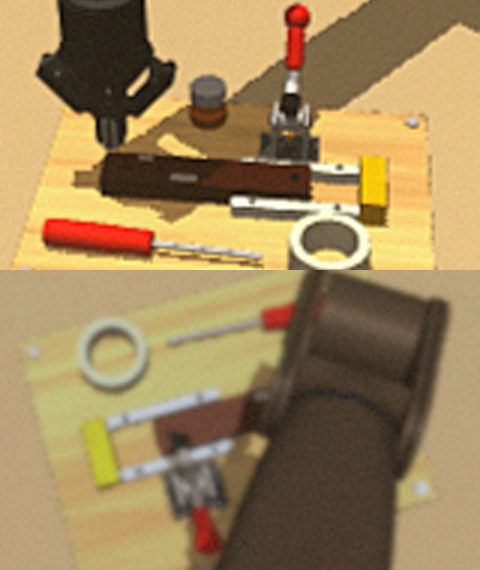

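The scene crop shows the fingertips right behind the tube's rear end, about (108,150). The gap to the yellow stop is still open and the lever is open. I'll push on slowly.

{"name": "arm_command", "arguments": {"steps": [0, 0, -0.15, 0, 0, 0, 0, -0.15, 0, 0, 0, 0, -0.15, 0, 0, 0, 0, -0.15, 0, 0]}}

```text
time: 4.2
eef_pos: [0.5833, -0.0714, 0.0317]
tcp_rot: [0.99, 0.139, -0.0, -0.0]
contact_force: [-0.1, -0.3, -0.9]
opening: -0.002
finger_force: 0.0
```

{"name": "arm_command", "arguments": {"steps": [0, 0, -0.1, 0, 0, 0, 0, -0.1, 0, 0]}}

```text
time: 4.37
eef_pos: [0.5819, -0.0664, 0.0317]
tcp_rot: [0.99, 0.139, -0.0, -0.0]
contact_force: [0.5, 0.1, -0.5]
opening: -0.003
finger_force: 0.0
```

```bash
python3 - <<'E'
from h import *
a=ctrl.read_camera("top")[:,:,::-1]; cv2.imwrite("pics/t2.png",a)
cv2.imwrite("pics/c2.png",cv2.resize(cv2.convertScaleAbs(a[165:245,190:290],alpha=1.5),None,fx=6,fy=6,interpolation=cv2.INTER_CUBIC))
injig()
E
```

```text
t 4.42 TCP jig mm [  0.6 -95.4  31.6] tool x,y in jig [ 1.  0. -0.] [ 0. -1. -0.] F jig [-0.8  0.2  0.4] open 0.0
```

View pics/c2.png

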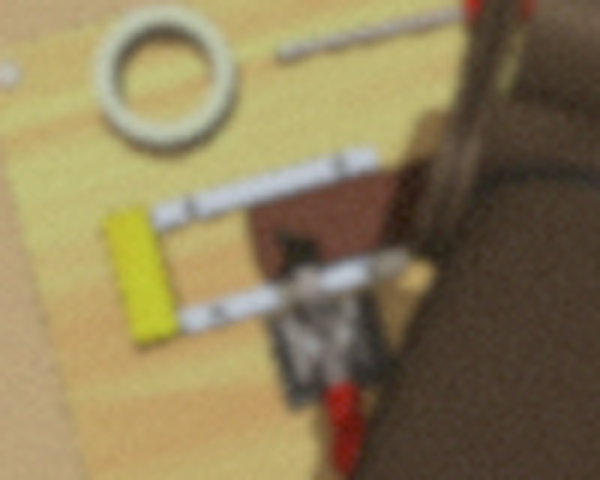

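```bash
python3 - <<'E'
from h import *
im=ctrl.read_camera("scene")[:,:,::-1]; cv2.imwrite("pics/s3.png",im)
q=np.load("jig.npy")
J=np.array([[0,-.1147,.0315],[0,-.0954,.0315],[.02,-.1265,.043],[-.02,-.1265,.043],[.02,.07,.043],[.02,-.08,.043],[.02,-.1265,.018],[.14,-.19,.018],[.14,.19,.018],[-.14,.19,.018],[-.119,.05,.146]])
W=R.from_euler('z',q[2]).apply(J)+[q[0],q[1],0]
p=cv2.projectPoints(W,*[cam("scene")[i] for i in(1,2)],cam("scene")[0],None)[0][:,0]
for a,b in zip(J,p): print(a,b.round(1))
c=cv2.resize(cv2.convertScaleAbs(im[140:240,190:320],alpha=1.6),None,fx=6,fy=6,interpolation=cv2.INTER_CUBIC)
for b in p[1:7]: cv2.drawMarker(c,tuple(int(v) for v in ((b+.5-[190,140])*6)),(255,255,0),0,10,1)
cv2.imwrite("pics/c3.png",c)
E
```

```text
[ 0.     -0.1147  0.0315] [217.6 209. ]
[ 0.     -0.0954  0.0315] [224.2 209.5]
[ 0.02   -0.1265  0.043 ] [212.  210.4]
[-0.02   -0.1265  0.043 ] [214.6 201.2]
[0.02  0.07  0.043] [281.4 215.2]
[ 0.02  -0.08   0.043] [228.3 211.6]
[ 0.02   -0.1265  0.018 ] [212.6 216.9]
[ 0.14  -0.19   0.018] [180.3 246.2]
[0.14  0.19  0.018] [325.2 257.1]
[-0.14   0.19   0.018] [321.6 189.2]
[-0.119  0.05   0.146] [278.4 156.5]
```

View pics/c3.png

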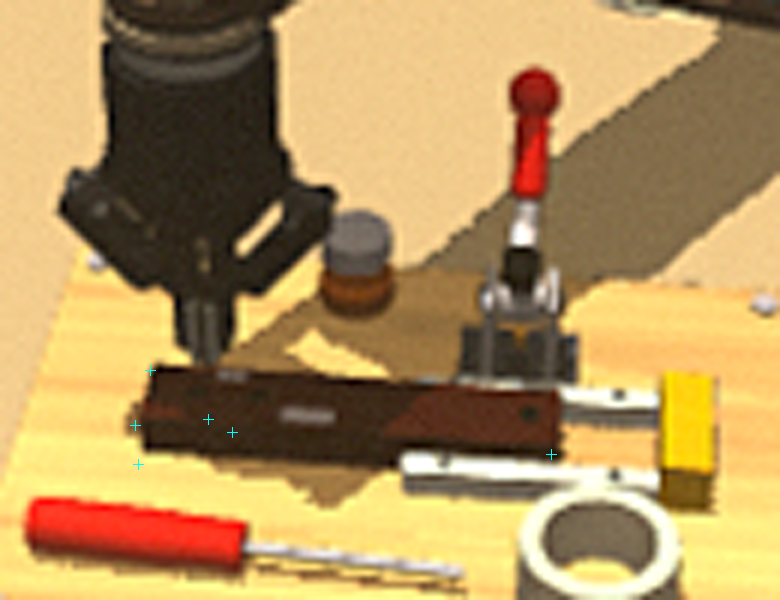

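The tube hasn't moved: its front is still at full px (232,200). In the scene crop the fingertip vanishes behind the tube's far edge at (205,365). So the finger isn't where I computed it to be. I'll raise it clear of the tube and check the tip against the calibration.

{"name": "arm_command", "arguments": {"steps": [0, 0, 0, -1, 0, 0, 0, 0, -1, 0, 0, 0, 0, 0, 0, 0, 0, 0, 0, 0]}}

```text
time: 4.8
eef_pos: [0.5837, -0.0672, 0.0839]
tcp_rot: [0.99, 0.139, 0.002, 0.001]
contact_force: [0.0, 1.2, -0.5]
opening: -0.004
finger_force: 0.0
```

```bash
python3 - <<'E'
from h import *
im=ctrl.read_camera("scene")[:,:,::-1]; cv2.imwrite("pics/s4.png",im)
injig(); e=ctrl.get_state()["eef_pos"]
K,r,t=cam("scene"); p=cv2.projectPoints(np.array([e,e+[0,0,.073],[0,0,0]]),r,t,K,None)[0][:,0]; print(p)
c=cv2.resize(cv2.convertScaleAbs(im[140:240,190:320],alpha=1.6),None,fx=6,fy=6,interpolation=cv2.INTER_CUBIC)
for b in p[:2]: cv2.drawMarker(c,tuple(int(v) for v in ((b+.5-[190,140])*6)),(255,255,0),0,10,1)
cv2.imwrite("pics/c4.png",c)
E
```

```text
t 4.85 TCP jig mm [  0.9 -96.4  82.2] tool x,y in jig [1.    0.    0.001] [ 0.    -1.     0.001] F jig [-0.6  0.3  0.4] open -0.0
[[223.00333097 196.20293042]
 [221.69618311 175.35691217]
 [302.20092554 128.71125215]]
```

View pics/c4.png

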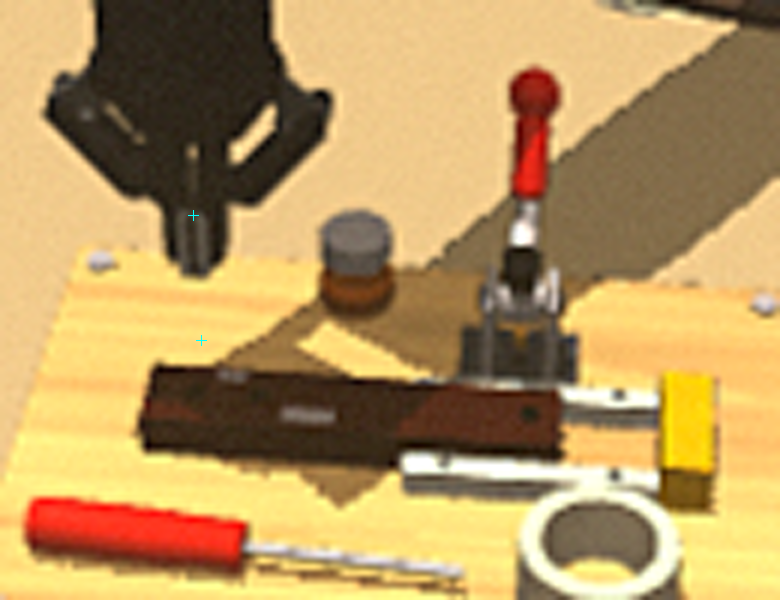

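The tip shows at crop (195,272), but the reported TCP projects to (202,341). The robot base and the jig both project where they should. So the real tip is either about 40 mm higher or about 45 mm closer to the robot than reported. A gentle touch on the bare board behind the tube will tell which.

{"name": "arm_command", "arguments": {"steps": [0, 0, 0.8, 0, 0, 0, 0, 0.8, 0, 0, 0, 0, 0.8, 0, 0, 0, 0, 0, 0.8, 0, 0, 0, 0, 0.8, 0, 0, 0, 0, 0.4, 0, 0, 0, 0, 0, 0]}}

```text
time: 5.43
eef_pos: [0.595, -0.1231, 0.0269]
tcp_rot: [0.99, 0.139, -0.004, -0.002]
contact_force: [-1.1, -0.8, -0.1]
opening: -0.001
finger_force: 0.0
```

{"name": "arm_command", "arguments": {"steps": [0, 0, 0, 0.2, 0, 0, 0, 0, 0.1, 0, 0, 0, 0, 0, 0]}}

```text
time: 5.68
eef_pos: [0.5987, -0.1242, 0.0244]
tcp_rot: [0.99, 0.139, 0.0, 0.0]
contact_force: [0.4, 0.1, -0.4]
opening: -0.0
finger_force: 0.0
```

{"name": "arm_command", "arguments": {"steps": [0, 0, 0, 0.1, 0, 0, 0, 0, 0, 0]}}

```text
time: 5.85
eef_pos: [0.5989, -0.1243, 0.0222]
tcp_rot: [0.99, 0.139, 0.0, 0.0]
contact_force: [-0.9, -0.8, -0.6]
opening: -0.0
finger_force: 0.0
```

{"name": "arm_command", "arguments": {"steps": [0, 0, 0, 0.16, 0, 0, 0, 0, 0, 0]}}

```text
time: 6.02
eef_pos: [0.5983, -0.1242, 0.0174]
tcp_rot: [0.99, 0.139, -0.0, -0.0]
contact_force: [1.4, -0.0, -0.4]
opening: 0.001
finger_force: 0.0
```

{"name": "arm_command", "arguments": {"steps": [0, 0, 0, 0.16, 0, 0, 0, 0, 0, 0]}}

```text
time: 6.18
eef_pos: [0.598, -0.1242, 0.013]
tcp_rot: [0.99, 0.139, -0.001, -0.0]
contact_force: [0.8, 0.4, -0.4]
opening: -0.001
finger_force: 0.0
```

```bash
python3 -c "from h import *;injig()"
```

```text
t 6.18 TCP jig mm [   0.3 -155.8   13. ] tool x,y in jig [ 1.     0.    -0.001] [ 0.    -1.    -0.001] F jig [ 0.9  0.1 -0.4] open -0.0
```

There is no contact 5 mm below the board's top, so the real tip sits some 35–40 mm higher than reported. I'll carry on down in small steps to find the board.

{"name": "arm_command", "arguments": {"steps": [0, 0, 0, 0.4, 0, 0, 0, 0, 0.3, 0, 0, 0, 0, 0, 0]}}

```text
time: 6.43
eef_pos: [0.5967, -0.1237, -0.0064]
tcp_rot: [0.99, 0.139, -0.002, -0.001]
contact_force: [-0.4, 0.1, -0.2]
opening: -0.001
finger_force: 0.0
```

{"name": "arm_command", "arguments": {"steps": [0, 0, 0, 0.2, 0, 0, 0, 0, 0, 0]}}

```text
time: 6.6
eef_pos: [0.5978, -0.1241, -0.01]
tcp_rot: [0.99, 0.139, -0.001, -0.0]
contact_force: [-0.0, -0.4, 0.2]
opening: 0.002
finger_force: 0.0
```

{"name": "arm_command", "arguments": {"steps": [0, 0, 0, 0.12, 0, 0, 0, 0, 0, 0]}}

```text
time: 6.77
eef_pos: [0.5983, -0.1243, -0.0122]
tcp_rot: [0.99, 0.139, -0.0, -0.0]
contact_force: [-0.9, -0.0, -0.3]
opening: 0.001
finger_force: 0.0
```

{"name": "arm_command", "arguments": {"steps": [0, 0, 0, 0.12, 0, 0, 0, 0, 0, 0]}}

```text
time: 6.93
eef_pos: [0.5984, -0.1243, -0.0151]
tcp_rot: [0.99, 0.139, -0.0, -0.0]
contact_force: [0.3, 0.8, -0.1]
opening: -0.002
finger_force: 0.0
```

Now the tip should be just above the board at about 20–25 mm, a good pushing height. I'll push from here.

{"name": "arm_command", "arguments": {"steps": [0, 0, -0.3, -0.08, 0, 0, 0, -0.3, 0, 0, 0, 0, -0.2, 0, 0, 0, 0, -0.2, 0, 0, 0, 0, -0.2, 0, 0]}}

```text
time: 7.35
eef_pos: [0.5906, -0.0953, -0.0123]
tcp_rot: [0.99, 0.139, 0.001, 0.001]
contact_force: [0.7, -2.2, 0.0]
opening: -0.004
finger_force: 1.3
```

{"name": "arm_command", "arguments": {"steps": [0, 0, -0.2, 0, 0, 0, 0, -0.2, 0, 0]}}

```text
time: 7.52
eef_pos: [0.5879, -0.0858, -0.0123]
tcp_rot: [0.99, 0.139, 0.001, 0.0]
contact_force: [0.7, -2.7, 0.7]
opening: 0.0
finger_force: 1.5
```

```bash
python3 - <<'E'
from h import *
a=ctrl.read_camera("top")[:,:,::-1]; cv2.imwrite("pics/t5.png",a)
im=ctrl.read_camera("scene")[:,:,::-1]; cv2.imwrite("pics/s5.png",im)
k=lambda i:cv2.resize(cv2.convertScaleAbs(i,alpha=1.6),None,fx=5,fy=5,interpolation=cv2.INTER_CUBIC)
cv2.imwrite("pics/c5.png",np.vstack([k(im[165:235,190:320]),k(a[180:225,190:320])]))
injig()
E
```

```text
t 7.62 TCP jig mm [   0.8 -115.   -12.6] tool x,y in jig [ 1.     0.001 -0.   ] [ 0.001 -1.    -0.001] F jig [-0.7 -0.1 -0.3] open -0.0
```

View pics/c5.png

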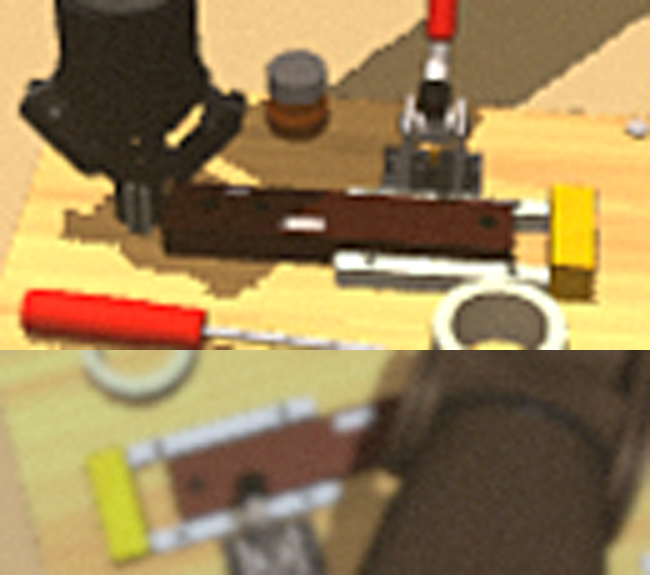

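The tube now moves with the fingers behind it (crop (140,215), force 2.5 N), and the gap to the stop at crop (515–550,230) is about 20 mm.

{"name": "arm_command", "arguments": {"steps": [0, 0, -0.2, 0, 0, 0, 0, -0.2, 0, 0, 0, 0, -0.2, 0, 0]}}

```text
time: 7.87
eef_pos: [0.5834, -0.0713, -0.0127]
tcp_rot: [0.99, 0.139, 0.0, 0.0]
contact_force: [0.7, -2.0, 0.2]
opening: -0.003
finger_force: 1.4
```

{"name": "arm_command", "arguments": {"steps": [0, 0, -0.08, 0, 0, 0, 0, -0.08, 0, 0]}}

```text
time: 8.03
eef_pos: [0.5823, -0.0674, -0.0127]
tcp_rot: [0.99, 0.139, 0.0, 0.0]
contact_force: [0.8, -2.5, 1.2]
opening: -0.003
finger_force: 1.4
```

{"name": "arm_command", "arguments": {"steps": [0, 0, -0.06, 0, 0, 0, 0, -0.06, 0, 0]}}

```text
time: 8.2
eef_pos: [0.5816, -0.0649, -0.0127]
tcp_rot: [0.99, 0.139, 0.0, 0.0]
contact_force: [1.7, -7.1, 0.2]
opening: 0.0
finger_force: 3.9
```

{"name": "arm_command", "arguments": {"steps": [0, 0, -0.04, 0, 0, 0, 0, -0.04, 0, 0, 0, 0, 0, 0, 0, 0, 0, 0, 0, 0, 0, 0, 0, 0, 0]}}

```text
time: 8.62
eef_pos: [0.5818, -0.0649, -0.0126]
tcp_rot: [0.99, 0.139, 0.001, 0.002]
contact_force: [3.5, -8.1, -1.6]
opening: -0.001
finger_force: 4.2
```

```bash
python3 - <<'E'
from h import *
a=ctrl.read_camera("top")[:,:,::-1]; cv2.imwrite("pics/t6.png",a)
im=ctrl.read_camera("scene")[:,:,::-1]; cv2.imwrite("pics/s6.png",im)
k=lambda i:cv2.resize(cv2.convertScaleAbs(i,alpha=1.6),None,fx=5,fy=5,interpolation=cv2.INTER_CUBIC)
cv2.imwrite("pics/c6.png",np.vstack([k(im[165:235,190:320]),k(a[180:225,190:320])]))
injig()
E
```

```text
t 8.72 TCP jig mm [  0.9 -94.4 -12.6] tool x,y in jig [1.    0.001 0.001] [ 0.001 -1.     0.004] F jig [ 0.1 -7.8 -0.6] open -0.0
```

View pics/c6.png

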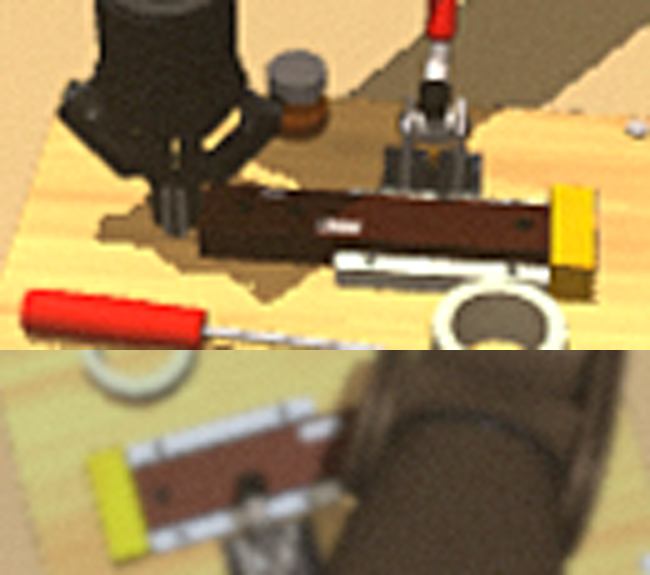

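The tube is home: in both views its front meets the yellow stop (scene crop (550,225), top crop (140,495)), and the lever is still open. I'll back off, rise, and turn the gripper so the open fingers straddle the knob.

{"name": "arm_command", "arguments": {"steps": [0, 0, 0.5, 0, 0, 0, 0, 0.7, 0, 0, 0, 0, 0, -1, 0, 0, 0, 0, -1, 0, 0, 0, 0, -1, 0, 0, 0, 0, -1, -1, 0, 0, 0, -1, -1, 0, 0, 0, -1, -1]}}

```text
time: 9.38
eef_pos: [0.5888, -0.0921, 0.138]
tcp_rot: [0.958, 0.287, -0.0, -0.001]
contact_force: [0.2, -0.3, 0.3]
opening: -0.002
finger_force: 0.0
```

{"name": "arm_command", "arguments": {"steps": [100, 0, 0, -1, -1, 100, 0, 0, -1, -1, 100, 0, 0, -1, -1, 100, 0, 0, 0, -1, 100, 0, 0, 0, -1, 100, 0, 0, 0, -1, 100, 0, 0, 0, -1, 100, 0, 0, 0, -1]}}

```text
time: 10.05
eef_pos: [0.5889, -0.0921, 0.2118]
tcp_rot: [0.77, 0.638, -0.0, -0.001]
contact_force: [0.3, -0.3, -0.4]
opening: 1.003
finger_force: 0.0
```

{"name": "arm_command", "arguments": {"steps": [100, 0, 0, 0, -1, 100, 0, 0, 0, -1, 100, 0, 0, 0, -1, 100, 0, 0, 0, -1, 100, 0, 0, 0, -0.7, 100, 0, 0, 0, 0, 100, 0, 0, 0, 0]}}

```text
time: 10.63
eef_pos: [0.589, -0.092, 0.2118]
tcp_rot: [0.603, 0.798, 0.0, -0.001]
contact_force: [0.4, 0.1, -0.1]
opening: 1.002
finger_force: 0.0
```

```bash
python3 -c "from h import *;injig();print(ctrl.get_state()['qpos'].round(2))"
```

```text
t 10.63 TCP jig mm [   0.4 -122.4  211.8] tool x,y in jig [0.003 1.    0.001] [ 1.    -0.003 -0.001] F jig [ 0.4 -0.1 -0.1] open 1.0
[-0.33  0.1   1.76  0.    1.29 -0.6 ]
```

{"name": "arm_command", "arguments": {"steps": [100, 1, -0.57, 0, 0, 100, 1, -0.57, 0, 0, 100, 1, -0.57, 0, 0, 100, 1, -0.57, 0, 0, 100, 1, -0.57, 0, 0, 100, 1, -0.57, 0, 0, 100, 0.9, -0.57, 0, 0, 100, 0, 0, 0, 0]}}

```text
time: 11.3
eef_pos: [0.4431, 0.0493, 0.2119]
tcp_rot: [0.602, 0.799, 0.0, -0.001]
contact_force: [-0.1, -0.7, -0.7]
opening: 1.001
finger_force: 0.0
```

```bash
python3 -c "from h import *;injig();print(ctrl.get_state()['qpos'].round(2))"
```

```text
t 11.3 TCP jig mm [-101.    53.6  211.9] tool x,y in jig [-0.     1.     0.002] [ 1.     0.    -0.001] F jig [-0.2 -0.6 -0.7] open 1.0
[-0.12 -0.26  2.09  0.    1.31 -0.4 ]
```

{"name": "arm_command", "arguments": {"steps": [100, -0.14, 0, 0.7, 0, 100, 0, 0, 0.7, 0, 100, 0, 0, 0.7, 0, 100, 0, 0, 0.7, 0, 100, 0, 0, 0, 0]}}

```text
time: 11.72
eef_pos: [0.4445, 0.0434, 0.1385]
tcp_rot: [0.603, 0.798, -0.002, -0.003]
contact_force: [-0.0, -0.8, -0.0]
opening: 0.999
finger_force: 0.0
```

{"name": "arm_command", "arguments": {"steps": [100, 0, 0, 0.5, 0, 100, 0, 0, 0.5, 0, 100, 0, 0, 0.5, 0, 100, 0, 0, 0.5, 0, 100, 0, 0, 0.2, 0, 100, 0, 0, 0, 0]}}

```text
time: 12.22
eef_pos: [0.4465, 0.0433, 0.0867]
tcp_rot: [0.603, 0.798, -0.0, -0.001]
contact_force: [-0.6, 1.3, 0.5]
opening: 1.004
finger_force: 0.0
```

```bash
python3 - <<'E'
from h import *
injig()
im=ctrl.read_camera("scene")[:,:,::-1]; cv2.imwrite("pics/s7.png",im)
cv2.imwrite("pics/c7.png",cv2.resize(cv2.convertScaleAbs(im[110:230,215:345],alpha=1.6),None,fx=5,fy=5,interpolation=cv2.INTER_CUBIC)[:600])
h=cv2.cvtColor(im,cv2.COLOR_BGR2HSV)
m=((h[...,0]<8)|(h[...,0]>172))&(h[...,1]>170)&(h[...,2]>60); m[:, :240]=0;m[:,310:]=0;m[195:]=0;m[:120]=0
ys,xs=np.nonzero(m); print(len(xs), xs.min() if len(xs) else 0,xs.max() if len(xs) else 0,ys.min() if len(xs) else 0,ys.max() if len(xs) else 0)
E
```

```text
t 12.22 TCP jig mm [-99.3  46.9  86.7] tool x,y in jig [0.002 1.    0.001] [ 1.    -0.002 -0.002] F jig [-0.2  1.4  0.5] open 1.0
9 276 282 154 172
```

{"name": "arm_command", "arguments": {"steps": [100, 0.12, 0.2, 0, 0, 100, 0, 0.2, 0, 0, 100, 0, 0.2, 0, 0, 100, 0, 0.2, 0, 0]}}

```text
time: 12.6
eef_pos: [0.4602, 0.0509, 0.0883]
tcp_rot: [0.601, 0.799, -0.007, -0.006]
contact_force: [-16.0, -3.9, 14.0]
opening: 0.999
finger_force: 8.2
```

{"name": "arm_command", "arguments": {"steps": [100, 0, 0.2, 0, 0, 100, 0, 0.2, 0, 0, 100, 0, 0.2, 0, 0]}}

```text
time: 12.85
eef_pos: [0.4782, 0.0557, 0.0883]
tcp_rot: [0.602, 0.799, -0.003, -0.002]
contact_force: [-8.0, -2.7, 5.5]
opening: 0.998
finger_force: 3.7
```

```bash
python3 -c "from h import *;injig()"
```

```text
t 12.85 TCP jig mm [-65.5  50.1  88.3] tool x,y in jig [-0.  1.  0.] [ 1.     0.    -0.006] F jig [-8.5 -0.4  5.5] open 1.0
```

{"name": "arm_command", "arguments": {"steps": [100, 0, 0.2, 0, 0, 100, 0, 0.2, 0, 0, 100, 0, 0.2, 0, 0, 100, 0, 0.2, 0, 0]}}

```text
time: 13.18
eef_pos: [0.4998, 0.0617, 0.0881]
tcp_rot: [0.602, 0.798, 0.0, 0.0]
contact_force: [-1.9, -0.5, 0.6]
opening: 1.002
finger_force: 1.0
```

{"name": "arm_command", "arguments": {"steps": [100, 0, 0.2, 0, 0, 100, 0, 0.2, 0, 0, 100, 0, 0.2, 0, 0]}}

```text
time: 13.43
eef_pos: [0.5145, 0.0659, 0.0874]
tcp_rot: [0.602, 0.798, 0.001, 0.001]
contact_force: [0.0, -0.1, -0.3]
opening: 1.0
finger_force: 0.0
```

```bash
python3 -c "from h import *;injig()"
```

```text
t 13.43 TCP jig mm [-27.8  49.9  87.4] tool x,y in jig [ 0.001  1.    -0.   ] [ 1.    -0.001  0.002] F jig [-0.  -0.1 -0.3] open 1.0
```

The force has gone to zero, so it has likely snapped shut. I'll centre over the shut knob, rise, and move away.

{"name": "arm_command", "arguments": {"steps": [100, 0, 0.3, 0, 0, 100, 0, 0.3, 0, 0, 100, 0, 0, 0, 0, 100, 0, 0, -0.5, 0, 100, 0, 0, -1, 0, 100, 0, 0, -1, 0, 100, 0, 0, -1, 0, 100, 0, 0, -1, 0]}}

```text
time: 14.1
eef_pos: [0.5275, 0.0697, 0.2018]
tcp_rot: [0.602, 0.798, 0.0, 0.0]
contact_force: [0.6, 0.2, -0.4]
opening: 0.998
finger_force: 0.0
```

{"name": "arm_command", "arguments": {"steps": [100, 0, 0, -1, 0, 100, -1, 0, -1, 0, 100, -1, 0, 0, 0, 100, -1, 0, 0, 0, 100, -1, 0, 0, 0, 100, -1, 0, 0, 0, 100, -1, 0, 0, 0, 100, -1, 0, 0, 0]}}

```text
time: 14.77
eef_pos: [0.5758, -0.0998, 0.2508]
tcp_rot: [0.602, 0.798, 0.0, 0.0]
contact_force: [0.7, 0.9, -0.3]
opening: 1.002
finger_force: 0.0
```

```bash
python3 - <<'E'
from h import *
injig()
k=lambda i:cv2.resize(cv2.convertScaleAbs(i,alpha=1.6),None,fx=4,fy=4,interpolation=cv2.INTER_CUBIC)
a=ctrl.read_camera("top")[:,:,::-1]; im=ctrl.read_camera("scene")[:,:,::-1]
cv2.imwrite("pics/c8.png",np.vstack([k(im[150:235,180:340]),k(a[185:245,180:340])]))
E
```

```text
t 14.77 TCP jig mm [ -14.4 -126.2  250.8] tool x,y in jig [ 0.001  1.    -0.   ] [ 1.    -0.001  0.001] F jig [ 0.9  0.6 -0.3] open 1.0
```

View pics/c8.png

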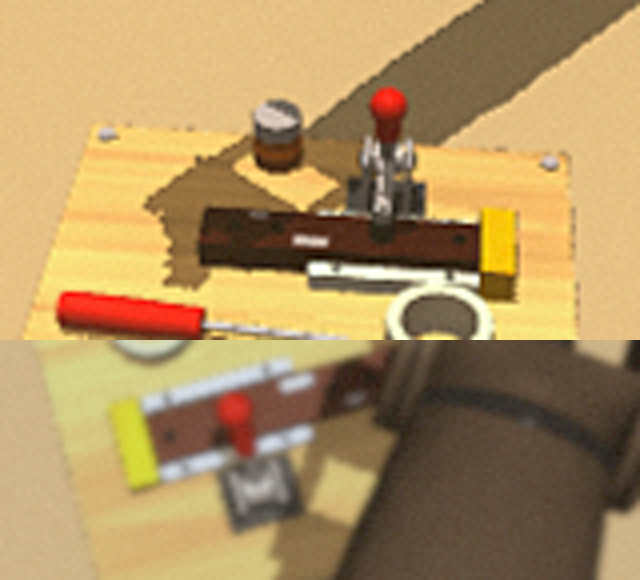

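The lever is shut: the knob is now over the channel at top crop (236,408), with the pad on the tube at scene crop (382,230). The tube's end is against the yellow stop, the bystanders are in place, and the arm is clear.

```bash
python3 -c "from plant import ctrl;print(ctrl.sign_off())"
```

```text
the job is handed in; nothing more can be done
None
```

The brown tube is pushed home against the yellow stop, the lever has snapped shut with its pad on the tube, the arm is clear, and the job is handed in; the sign-off returned no verdict, so this rests on the final camera view and force readings.

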